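Clamp a clutch pack in the lever press

TASK

Set the copper-coloured friction disc down flat and centred on the round plate of the little red lever press, then lay the bright steel disc centred on top of it; place them, do not drop them. Only then flip the yellow safety catch well down to the outside, pull the press lever by its black knob all the way down to its stop so that the foot clamps the stack, and finish holding it there: the lever springs back if let go, so keep hold of the knob at the end. Do not force the lever past the catch, and leave everything else on the bench where it is.

Things in the scene. Friction and masses are not known exactly. Their poses are not given: they have to be found in the camera images.
- press: a small red hand lever press bolted to the bench, about 240 x 140 mm, base 16 mm thick. Origin: on the bench surface straight below the centre of its round plate; z up, +x from the plate to the lever's hinge at the back, +y to the side that carries the yellow catch. Two 78 mm high cheeks beside the hinge (x 82 to 128 mm, within 32 mm either side of the middle)
- plate_top (a point): centre of the top face of the press's round dark metal plate (66 mm across), 24 mm above the bench; axes as the press
- friction_disc: copper-coloured sintered friction disc, 56 mm across, 14 mm thick, about 90 g, lying flat on the bench; origin at the centre of its underside, z up
- steel_disc: bright steel disc, 56 mm across, 12 mm thick, about 220 g, lying flat on the bench; origin at the centre of its underside, z up
- catch (a joint): angle of the yellow safety catch, a 16 mm wide (along the press's x), 8 mm thick, 112 mm long flat bar on the +y side of the press: 0 = standing upright, where it stands in front of a lug on the lever's axle and blocks the lever; it flips outward, to the press's +y, and down, to its stop at 1.45 rad. Light friction (under 1 N at the tab) keeps it where it is left
- catch_hinge (a point): the catch's hinge, 40 mm above the bench; the axis runs along the press's x
- catch_tab (a point): point on the catch 98 mm from its hinge and 14 mm short of its free end, the place to pinch or push it (138 mm above the bench at the start). The lug behind the upright catch (towards the press's +x) tops out at 102 mm above the bench
- lever (a joint): angle of the press lever: 0 = standing upright at its rest stop, 1.571 = pulled fully down to its stop, arm level, knob towards the press's -x. A spring lifts it back to upright whenever it is let go: holding it down on the stack takes about 10 N at the knob. While the catch is upright the lever is blocked after about 0.1 rad
- lever_hinge (a point): the lever's hinge, 60 mm above the bench, 105 mm behind the plate's centre; the axis runs along the press's y
- knob: the black barrel grip at the lever's end, a cylinder 32 mm in diameter and 40 mm long with its length along the press's y and flat ends; origin at its centre, 208 mm from the hinge axis. At lever 0 it is 35 mm behind the hinge (press +x) and 205 mm above it; at 1.571 it is 205 mm in front and 35 mm above. The lever arm, a 16 mm bar, meets it mid-length; the grip revolves freely about its own length
- foot: the lever's round rubber pressing foot, 32 mm across, on a spring (about 1.2 N per mm); origin at the centre of its pressing face. With lever fully down it bears on the middle of the two-disc stack (26 mm), the spring pushed in about 7 mm; it first touches it at about 1.50 rad
- wrench: a steel wrench about 180 mm long lying on the bench; a bystander
- bearing: a dark steel bearing ring, 62 mm across and 16 mm high, lying flat on the bench; not part of the stack; a bystander
- spray_can: a white and blue spray can with a red cap, 60 mm across, 170 mm tall; a bystander
- cup: a tall white paper cup, 84 mm across the rim, 130 mm tall; a bystander
- screwdriver: an orange-handled screwdriver lying on the bench; a bystander
- tape_roll: a yellow roll of tape, 90 mm across, 24 mm high, lying flat; a bystander
Things that resemble listed ones, but are neither listed nor needed, are in the scene too. Several things have the shape of the friction_disc; the one meant has the colours described above.

How it is judged:
On the way, in this order (a step that is already met when the one before it is completed fails the run):
1. the friction disc lies flat and centred on the plate, let go (horizontal distance between friction_disc and plate_top below 0.01 m and z of friction_disc in the frame of plate_top between -0.004 and 0.004 m and angle between friction_disc's own z axis and vertical below 0.1 rad and contact force between the fingers and friction_disc below 0.2 N), for 0.2 s.
2. the steel disc lies centred on the friction disc on the plate, let go, the catch still upright (all of step 1 and horizontal distance between steel_disc and plate_top below 0.01 m and z of steel_disc in the frame of plate_top between 0.01 and 0.018 m and angle between steel_disc's own z axis and vertical below 0.1 rad and contact force between the fingers and steel_disc below 0.2 N and value of joint catch below 0.6 rad), for 0.2 s.
3. the catch is flipped down outward while the lever is still up (value of joint catch above 1.1 rad and value of joint lever below 0.3 rad), for 0.2 s.
4. the lever is pulled down to its stop and its foot bears on the steel disc (value of joint lever above 1.53 rad and contact force between foot and steel_disc above 3 N), for 0.2 s.
At the end, for the whole second after the job is handed in: Fingers hold the knob (over 1 N, still), lever within 0.04 rad of its down stop, foot pressing the steel disc over 3 N, friction disc on the plate and steel disc on it, flat, each within 10 mm of the plate centre and not touched by fingers, catch flipped past 1.1 rad (all of step 1 and all of step 4 and horizontal distance between steel_disc and plate_top below 0.01 m and z of steel_disc in the frame of plate_top between 0.01 and 0.018 m and angle between steel_disc's own z axis and vertical below 0.1 rad and value of joint catch above 1.1 rad and contact force between the fingers and knob above 1 N and contact force between the fingers and steel_disc below 0.2 N and linear speed of knob below 0.02 m/s); the arm keeps its last pose, push and grip.
It fails at once if the lever is forced past the upright catch (value of joint lever above 0.35 rad and value of joint catch below 0.9 rad).
It fails at once if a disc is dropped (moves faster than 0.7 m/s out of the fingers) ((linear speed of friction_disc above 0.7 m/s and contact force between the fingers and friction_disc below 0.2 N) or (linear speed of steel_disc above 0.7 m/s and contact force between the fingers and steel_disc below 0.2 N)).
It fails at once if a bystander on the bench is moved more than 40 mm from its place (distance of any of wrench, bearing, spray_can, cup, screwdriver, tape_roll from where it was at the start of the episode above 0.04 m).
It also fails if it takes over 72 s, if anything falls off the work surface, if the arm or the gripper's body presses on something with over 40 N, if the wrist force passes 120 N, or if a joint passes its speed limit or range.

ROBOT

A 7-joint arm with a two-finger parallel gripper is mounted at the origin on the work surface. World frame = base frame: x ahead of the robot, y to its left, z up, the work surface at z = 0. Lengths are in m, angles in rad, forces in N, time in s.
With the tool pointing down it reaches from about 0.4 to 0.875 m from the base axis. Payload 19.3 kg.
Tool frame: the origin (TCP) lies on the centre line of the jaws, within the pads' length; the fingertips stand 25 mm ahead of it and the grasp point (between the pads) lies 6 mm ahead of it; z points along the fingers, y is the line along which they close (so a half turn about z gives the same grasp; the last joint's range is limited). The gripper opens to 85 mm and grips with 20 to 120 N. Pads are 22 mm wide; open, the fingers measure 114 mm over their backs; the gripper's body (76 mm by 85 mm) begins 54 mm behind the grasp point. The pads swing forward as they close: fully open they stand 13 mm farther back than shut.
Start: joints at [-1.37, 0.521, -0.036, 1.599, 0.021, 1.021, -0.113], TCP at [0.167, 0.602, 0.256] pointing down, gripper open.
Joint ranges: [-2.91, 2.91], [-0.3, 2.13], [-1.5, 1.42], [0.17, 2.43], [-1.26, 4.41], [0.16, 1.93], [-2.52, 2.52]. Speed limits (rad/s): [1.89, 1.89, 2.39, 2.39, 3.01, 3.01, 3.01].

INTERFACE

Orientations are given as a rotation vector (axis times angle).
In Python, from station import telemetry, imaging, arm gives the robot as it stands.
- The arm moves only by the tool drive_tool, never from a script. Its argument "increments" is a list of rows, each a list of 3 entries, a list of its own where there are three numbers: the opening, from -1 (shut) to 1 (fully open), then the shift along the world's x, y, z in units of 60 mm (1.0 is 60 mm), then the turn about the world's z in units of 6 degrees (1.0 is 6 degrees). A call has 1 to 8 rows; each row is the pose to reach, as a shift and turn from the pose commanded when the call began; what a row does not reach only later rows make up. A row lasts 1/8 s, in which the tool goes at most 62.5 mm and 10.7 degrees, less where a joint would pass 70% of its speed; a pose out of reach is approached as far as the arm can. A call with a gripper value outside its range is refused whole. The fingers move at their own pace and stop on an object; "newtons" is the grip in N (left out, the last holds). Time passes only in rows, so rows that repeat a pose let the fingers close. It gives the time, the measured TCP pose, the force, the opening and the grip force at its end, in the units of the state.
- telemetry.observe(): the state, without advancing time (a new reading comes with each control period).
- imaging.snapshot(name): name is "scene" or "top" or "wrist"; returns a dict with "image" (384x512x3 uint8, blue, green, red), "camera_matrix" (3x3 intrinsics, pixels), "R" (3x3) and "t" (3): a world point X has camera coordinates R X + t. Camera axes: x right, y down, z forward; pixel columns grow to the right and rows downward; lengths in m; the calibration is good to about 2 mm. A picture is of the moment at which its call begins. There is no depth.
- arm.finish_job(): hands the job in; it is judged then, once.
The state is a dict: "time": time; "q": joint angles; "dq": joint speeds; "effort": joint torques, N m; "position": TCP position; "ee_rot": TCP orientation; "wrist_force": force on the tool from outside, world axes, zero at the start; "ft_torque": the same for the moment, N m; "grip_width": finger opening in m; "grip_force": force on a finger pad.
Only numpy, scipy, OpenCV 4.12 (cv2) and the standard library are available. Lean on these libraries where they do the work, as an engineer would, in place of code of your own. Each camera call takes 0.05 s, during which the arm holds its last target. There are 200 camera calls.

## Working session

There is one attempt and no reset: what is moved stays moved. The work goes in short steps, Python scripts to look and compute and a tool call to move; the robot and the scene stay as the last step left them, time stands still between calls to the robot, and variables do not carry over. Pictures are saved under pics/ and viewed, at most 10 in all, crops included, and the job is handed in when it is done.

Besides the shell and the picture viewer there is one more tool, called after ">>>" by a JSON object that holds its "api" and its "payload", one argument or row to a line. drive_tool: Moves the arm, as the interface text tells. Its arguments: {"type":"object","properties":{"increments":{"type":"array","items":{"type":"array"}},"newtons":{"type":"number"}},"required":["increments"]}

```bash
mkdir -p pics; cat > h.py <<'E'
import numpy as np, cv2
from station import telemetry, imaging, arm
def snap(n,f):
    s=imaging.snapshot(n); cv2.imwrite(f'pics/{f}.png',s['image']); np.savez(f'pics/{f}.npz',K=s['camera_matrix'],R=s['R'],t=s['t']); return s
def ray(f,u,v,z):
    d=np.load(f'pics/{f}.npz'); K,R,t=d['K'],d['R'],d['t']
    c=-R.T@t; r=R.T@np.linalg.solve(K,[u,v,1]); return c+r*(z-c[2])/r[2]
def proj(f,X):
    d=np.load(f'pics/{f}.npz'); p=d['K']@(d['R']@np.array(X)+d['t']); return p[:2]/p[2]
def st():
    o=telemetry.observe(); 
    for k in ('time','position','ee_rot','wrist_force','grip_width','grip_force','q'): print(k,np.round(o[k],4))
E
python3 - <<'E'
from h import *
a=snap('scene','s0')['image'];b=snap('top','t0')['image']
cv2.imwrite('pics/t0b.png',cv2.resize(b,(800,600),interpolation=cv2.INTER_CUBIC))
cv2.imwrite('pics/s0b.png',cv2.resize(a,(800,600),interpolation=cv2.INTER_CUBIC))
for n in('s0','t0'):
    d=np.load(f'pics/{n}.npz');print(n,-d['R'].T@d['t'])
st()
E
```

```text
s0 [ 1.23327053 -0.55854003  1.01114383]
t0 [0.31451675 0.03142681 1.35010735]
time 0.1
position [0.1672 0.6019 0.2558]
ee_rot [-4.2410e-01 -3.1128e+00  1.6000e-03]
wrist_force [ 0.5026  0.0963 -0.2249]
grip_width 0.0855
grip_force 0.0
q [-1.3702  0.5219 -0.0363  1.5999  0.0212  1.0211 -0.1128]
```

View pics/t0b.png

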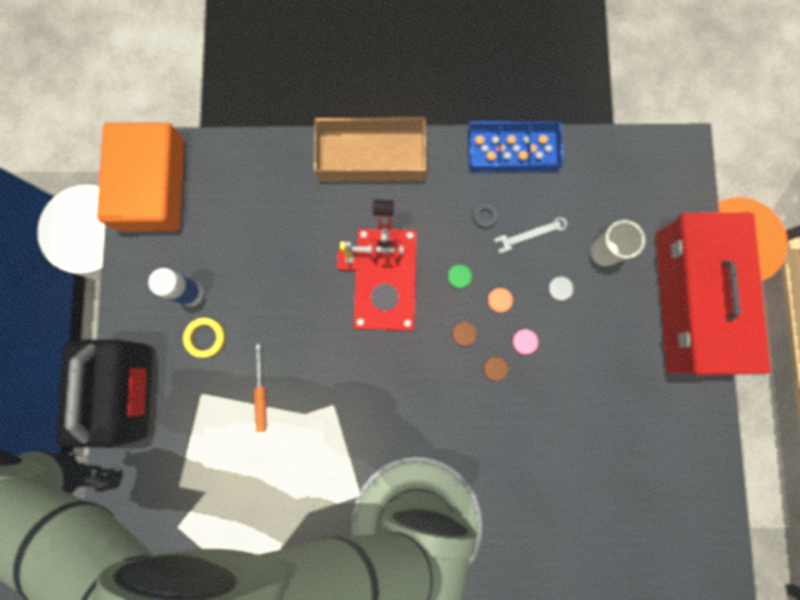

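View pics/s0b.png

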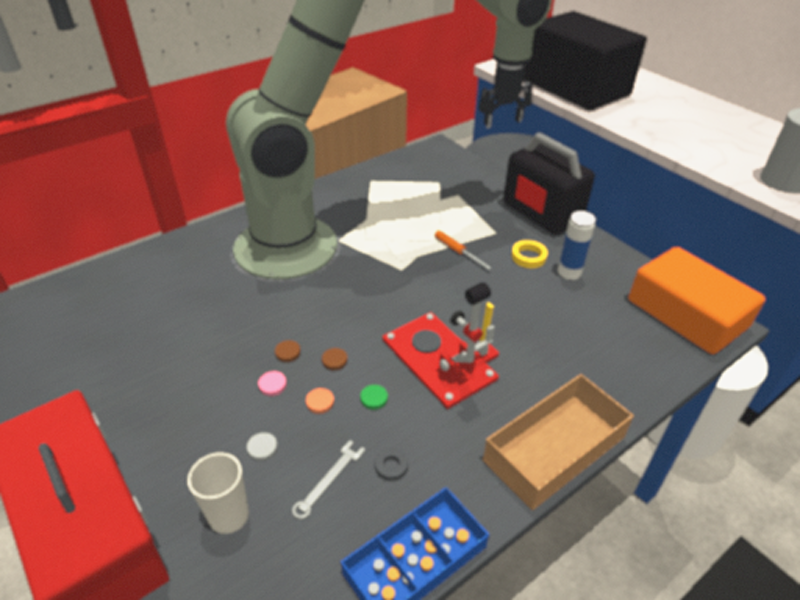

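The top view (800-px scale) shows these disc candidates: green (459,276), orange-copper (500,300), brown (464,334), brown (496,368), pink (525,342) and silver (561,288). The dark bearing ring is at (485,215). The plate centre is near (384,296) and the knob is at (383,208). The yellow catch is at (346,248). I'll check the choice in a crop.

```bash
python3 - <<'E'
from h import *
b=cv2.imread('pics/t0.png')
c1=cv2.resize(b[160:245,280:380],(700,595),interpolation=cv2.INTER_CUBIC); cv2.imwrite('pics/c1.png',c1)
c2=cv2.resize(b[120:215,210:275],(410,600),interpolation=cv2.INTER_CUBIC)
s=cv2.imread('pics/s0.png');c3=cv2.resize(s[175:265,240:325],(390,600*1),interpolation=cv2.INTER_CUBIC)
cv2.imwrite('pics/c2.png',np.hstack([c2,c3])[:, :800])
# disc centroids
for n,(u,v) in dict(green=(459,276),copper=(500,300),br1=(464,334),br2=(496,368),pink=(525,342),silver=(561,288),plate=(384,296)).items():
    u,v=u*.64,v*.64
    x0,y0=int(u)-17,int(v)-17
    p=cv2.GaussianBlur(b,(3,3),0)[y0:y0+35,x0:x0+35].astype(float)
    col=p[15:20,15:20].mean((0,1)); bg=p[[0,0,-1,-1],[0,-1,0,-1]].mean(0)
    w=((p-bg)@(col-bg)/((col-bg)@(col-bg))>.5).astype(np.uint8)
    k,l,stt,c=cv2.connectedComponentsWithStats(w); i=l[17,17]
    cx,cy=c[i]+[x0,y0]; z={'silver':.012,'plate':.024}.get(n,.014)
    X=ray('t0',cx,cy,z); e=ray('t0',cx+stt[i,2]/2,cy,z)
    print(n,col.round(),(cx.round(1),cy.round(1)),X.round(4),'diam',2*np.linalg.norm(e-X).round(4), stt[i])
E
```

```text
green [119. 217. 104.] (np.float64(293.9), np.float64(176.3)) [ 0.5596 -0.1111  0.014 ] diam 0.0556 [ 11  11  15  14 168]
copper [137. 198. 254.] (np.float64(319.9), np.float64(191.6)) [ 0.5018 -0.2056  0.014 ] diam 0.0552 [ 10   9  15  16 188]
br1 [ 84. 122. 180.] (np.float64(297.0), np.float64(213.2)) [ 0.4227 -0.1192  0.014 ] diam 0.0474 [ 12  11  13  14 147]
br2 [ 82. 119. 176.] (np.float64(316.8), np.float64(235.5)) [ 0.3414 -0.1887  0.014 ] diam 0.0614 [  9  10  17  16 224]
pink [224. 198. 254.] (np.float64(336.0), np.float64(218.2)) [ 0.4035 -0.2608  0.014 ] diam 0.0546 [ 10  10  15  16 193]
silver [224. 231. 228.] (np.float64(358.7), np.float64(184.1)) [ 0.5287 -0.3505  0.012 ] diam 0.0554 [ 10  10  15  15 179]
plate [121. 120. 124.] (np.float64(245.9), np.float64(189.7)) [0.5097 0.0666 0.024 ] diam 0.0622 [ 10  10  17  17 225]
```

View pics/c1.png

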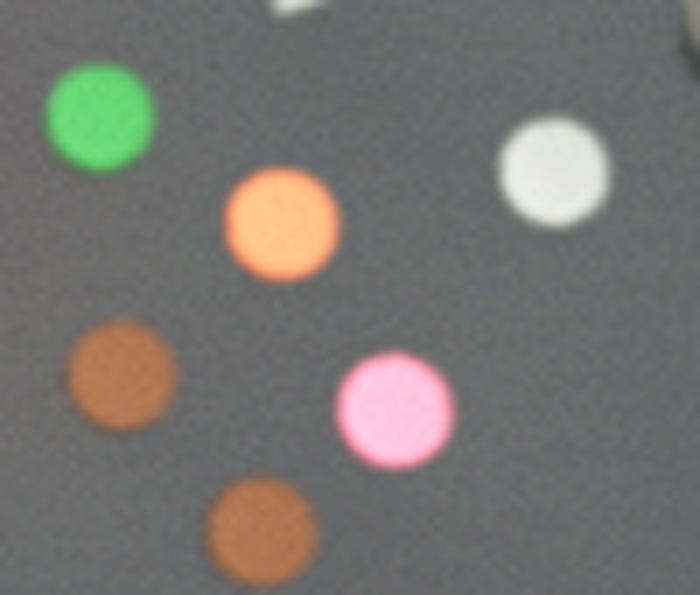

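View pics/c2.png

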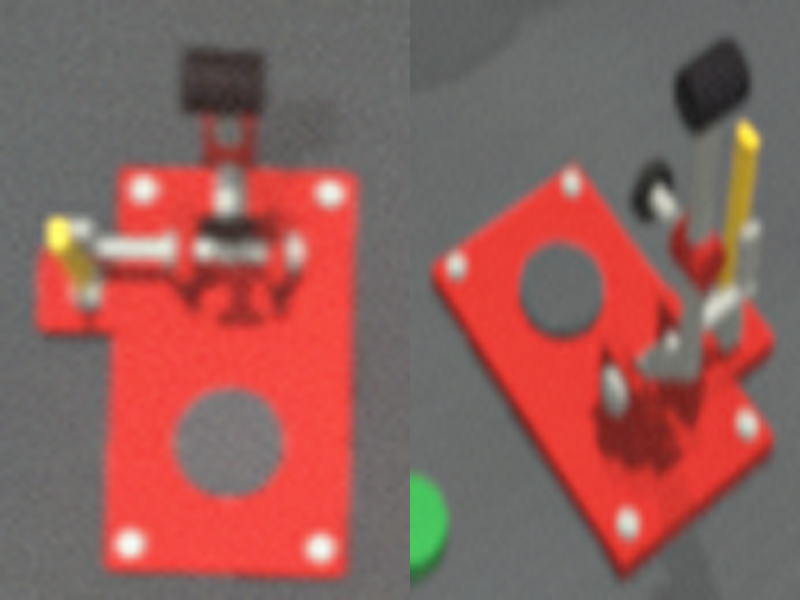

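The crops show the orange disc at crop (282,225) as the only one of its colour. The two browns at (123,375) and (262,530) look identical to each other, and silver is at (554,171). The press points along world +x with the catch on its left. I'll compute the press geometry and move over for a close wrist view.

```bash
python3 - <<'E'
from h import *
q=[]
for u,v in[(130,544),(321,548),(143,190),(330,193)]:
    X=ray('t0',210+u*65/410-.0,120+v*95/600,.018);q.append(X);print(X.round(4))
q=np.array(q)
print('yaw',np.degrees(np.arctan2(*(q[2:]-q[:2]).mean(0)[[1,0]])),np.degrees(np.arctan2(*(q[[1,3]]-q[[0,2]]).mean(0)[[1,0]]))+90)
print('knob',ray('t0',210+223*65/410,120+80*95/600,.265),'catchtip',ray('t0',210+58*65/410,120+235*95/600,.152))
E
```

```text
[0.4503 0.1225 0.018 ]
[0.4471 0.0122 0.018 ]
[0.6602 0.1153 0.018 ]
[0.6575 0.0047 0.018 ]
yaw -2.0121570522864647 -1.5435662120704308
knob [0.65052549 0.06097049 0.265     ] catchtip [0.60127254 0.15186292 0.152     ]
```

>>> {"api": "drive_tool", "payload": {
  "increments": [
    [1, [0, 0, 0.8], 0],
    [1, [0.4, -0.2, 1.6], 0.5],
    [1, [1.2, -0.7, 1.7], 1.0],
    [1, [2.0, -1.3, 1.7], 1.5],
    [1, [2.8, -1.9, 1.7], 2.0],
    [1, [3.6, -2.5, 1.7], 2.3],
    [1, [4.1, -3.3, 1.7], 2.3],
    [1, [4.6, -4.1, 1.7], 2.3]
  ]
}}

```text
time: 1.1
position: [0.444, 0.3544, 0.3579]
ee_rot: [-0.047, -3.141, 0.001]
wrist_force: [0.2, 0.8, -0.2]
grip_width: 0.0854
grip_force: 0.0
```

>>> {"api": "drive_tool", "payload": {
  "increments": [
    [1, [0.4, -1.0, 0], 0],
    [1, [0.7, -2.0, 0], 0],
    [1, [0.9, -3.0, 0], 0],
    [1, [1.0, -4.0, 0], 0],
    [1, [1.0, -5.0, 0], 0],
    [1, [0.9, -6.0, 0], 0],
    [1, [0.7, -7.0, 0], 0],
    [1, [0.6, -8.0, 0], 0]
  ]
}}

```text
time: 2.1
position: [0.4783, -0.1256, 0.3583]
ee_rot: [-0.047, -3.141, -0.0]
wrist_force: [1.4, -0.0, -0.3]
grip_width: 0.0855
grip_force: 0.0
```

>>> {"api": "drive_tool", "payload": {
  "increments": [
    [1, [-0.2, -0.9, -0.5], 0],
    [1, [-0.4, -1.2, -1.0], 0],
    [1, [-0.4, -1.2, -1.0], 0],
    [1, [-0.4, -1.2, -1.0], 0]
  ]
}}

```text
time: 2.6
position: [0.4558, -0.1952, 0.2989]
ee_rot: [0.046, 3.141, 0.0]
wrist_force: [0.7, 0.7, 1.1]
grip_width: 0.0855
grip_force: 0.0
```

```bash
python3 - <<'E'
from h import *
a=snap('wrist','w0')['image'];cv2.imwrite('pics/w0b.png',cv2.resize(a,(800,600),interpolation=cv2.INTER_CUBIC))
st();d=np.load('pics/w0.npz');print(-d['R'].T@d['t'],d['R'].round(2))
E
```

```text
time 2.65
position [ 0.4561 -0.195   0.2991]
ee_rot [0.045  3.1401 0.    ]
wrist_force [0.1211 0.6705 0.263 ]
grip_width 0.0858
grip_force 0.0
q [ 0.0274  0.2753  0.3193  1.8934 -0.1029  0.9875  1.9342]
[ 0.38529346 -0.19264876  0.41755602] [[ 0.03  1.   -0.  ]
 [ 0.96 -0.03  0.28]
 [ 0.28 -0.01 -0.96]]
```

View pics/w0b.png

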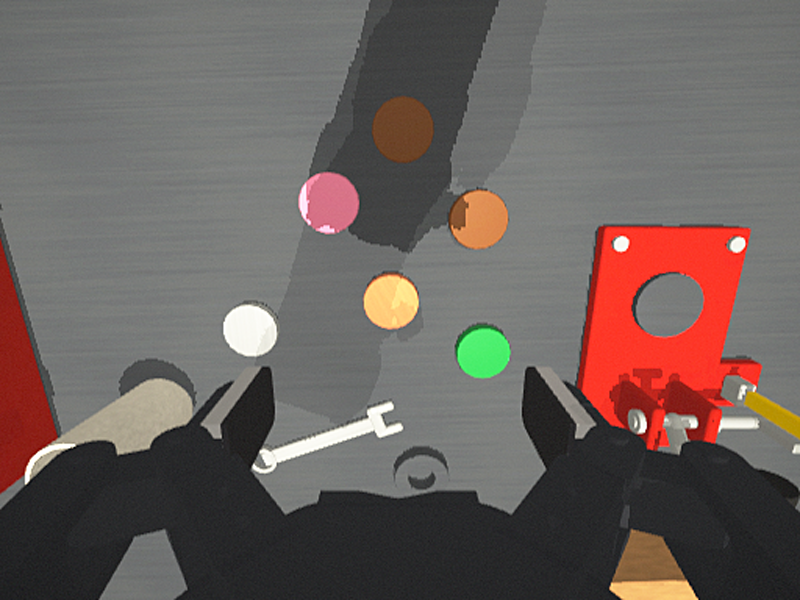

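The wrist view shows copper candidate A at (391,300), bright orange. The browns are at (479,219), lit, and (403,129), in shadow. Steel is at (250,330). I'll compare the colours numerically before choosing.

```bash
python3 - <<'E'
from h import *
P=dict(green=(.5596,-.1111),orange=(.5018,-.2056),br1=(.4227,-.1192),br2=(.3414,-.1887),pink=(.4035,-.2608),silver=(.5287,-.3505))
for f in('t0','s0','w0'):
    im=cv2.imread(f'pics/{f}.png')
    for n,p in P.items():
        u,v=proj(f,[*p,.014]).astype(int); w=im[v-3:v+4,u-3:u+4].reshape(-1,3)[:,::-1].astype(float)
        m=np.median(w,0); l=(m/255)**2.2; print(f,n,(u,v),'RGB',m,'chroma',(l/l.sum()).round(2))
im=cv2.imread('pics/w0.png')
k=cv2.resize(im[50:220,200:340],(494,600),interpolation=cv2.INTER_CUBIC)
s=cv2.imread('pics/s0.png');k2=cv2.resize(s[210:265,165:250],(300,194),interpolation=cv2.INTER_CUBIC)
o=np.zeros((600,794,3),np.uint8);o[:,:494]=k;o[:194,494:]=k2;cv2.imwrite('pics/c3.png',o)
E
```

```text
t0 green (np.int64(293), np.int64(176)) RGB [104. 217. 119.] chroma [0.14 0.68 0.18]
t0 orange (np.int64(319), np.int64(191)) RGB [254. 199. 137.] chroma [0.54 0.32 0.14]
t0 br1 (np.int64(296), np.int64(213)) RGB [180. 122.  84.] chroma [0.62 0.26 0.12]
t0 br2 (np.int64(316), np.int64(235)) RGB [177. 119.  83.] chroma [0.62 0.26 0.12]
t0 pink (np.int64(335), np.int64(218)) RGB [254. 199. 224.] chroma [0.43 0.25 0.32]
t0 silver (np.int64(358), np.int64(184)) RGB [229. 231. 224.] chroma [0.34 0.34 0.32]
s0 green (np.int64(237), np.int64(252)) RGB [ 72. 196.  95.] chroma [0.08 0.76 0.15]
s0 orange (np.int64(202), np.int64(254)) RGB [245. 171. 113.] chroma [0.61 0.28 0.11]
s0 br1 (np.int64(212), np.int64(227)) RGB [157.  98.  58.] chroma [0.68 0.24 0.08]
s0 br2 (np.int64(182), np.int64(222)) RGB [157.  98.  58.] chroma [0.68 0.24 0.08]
s0 pink (np.int64(172), np.int64(243)) RGB [247. 178. 206.] chroma [0.46 0.23 0.31]
s0 silver (np.int64(165), np.int64(283)) RGB [220. 220. 211.] chroma [0.34 0.34 0.31]
w0 green (np.int64(308), np.int64(224)) RGB [ 77. 240. 111.] chroma [0.06 0.79 0.14]
w0 orange (np.int64(248), np.int64(191)) RGB [255. 210. 125.] chroma [0.54 0.35 0.11]
w0 br1 (np.int64(304), np.int64(138)) RGB [225. 144.  86.] chroma [0.67 0.25 0.08]
w0 br2 (np.int64(256), np.int64(81)) RGB [108.  68.  41.] chroma [0.68 0.24 0.08]
w0 pink (np.int64(208), np.int64(128)) RGB [215. 114. 136.] chroma [0.62 0.15 0.23]
w0 silver (np.int64(158), np.int64(210)) RGB [250. 249. 243.] chroma [0.34 0.34 0.32]
```

View pics/c3.png

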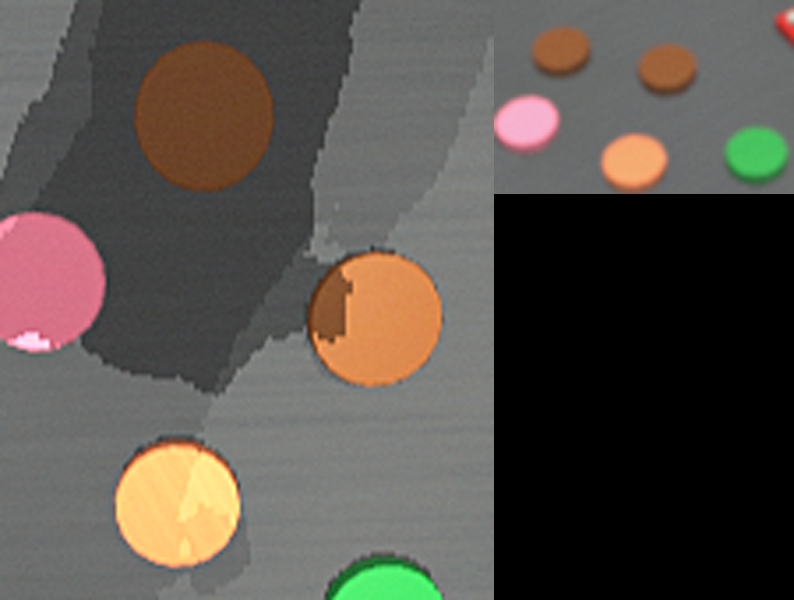

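Crop c3 shows the two browns at (205,115) and (375,318) are identical. The orange disc at (178,505) is unique, with a metallic sheen and a copper rim, so it is the friction disc. I'll refine positions from this view.

```bash
python3 - <<'E'
from h import *
im=cv2.imread('pics/w0.png'); g=cv2.cvtColor(im,cv2.COLOR_BGR2HSV)
def fit(m,u,v,z,n):
    k,l,s,c=cv2.connectedComponentsWithStats(m.astype(np.uint8)); i=l[v,u]
    cs,_=cv2.findContours((l==i).astype(np.uint8),0,cv2.CHAIN_APPROX_NONE)
    P=np.array([ray('w0',a,b,z)[:2] for a,b in cv2.convexHull(max(cs,key=len))[:,0]])
    (x,y),r=cv2.minEnclosingCircle((P*1000).astype(np.float32)); A=np.c_[2*P,np.ones(len(P))]; sol=np.linalg.lstsq(A,(P**2).sum(1),rcond=None)[0]
    print(n,'enclosing',x,y,2*r,'lsq',sol[:2].round(4),'d',2*np.sqrt(sol[2]+sol[:2]@sol[:2]))
fit((im[:,:,2]>220)&(im[:,:,0]<190),250,192,.014,'orange')
fit((im.min(2)>215),160,210,.012,'steel')
fit((g[:,:,1]<90)&(im.max(2)<200),428,195,.024,'plate')
E
```

```text
orange enclosing 504.3464050292969 -203.44479370117188 56.398643493652344 lsq [ 0.5042 -0.2036] d 0.055506237724242145
steel enclosing 531.1390991210938 -349.7873229980469 55.177310943603516 lsq [ 0.5312 -0.3495] d 0.05426328054630312
plate enclosing 511.1334228515625 67.3005599975586 69.13289642333984 lsq [0.5117 0.067 ] d 0.06683486431732145
```

>>> {"api": "drive_tool", "payload": {
  "increments": [
    [1, [0.8, -0.15, -1], 0],
    [1, [0.8, -0.15, -2], 0],
    [1, [0.8, -0.15, -3], 0],
    [1, [0.8, -0.15, -3.8], 0],
    [1, [0.8, -0.15, -4.3], 0],
    [1, [0.8, -0.15, -4.57], 0],
    [1, [0.8, -0.15, -4.57], 0],
    [1, [0.8, -0.15, -4.57], 0]
  ]
}}

```text
time: 3.65
position: [0.5042, -0.2049, 0.0254]
ee_rot: [0.047, 3.139, -0.001]
wrist_force: [0.3, 0.3, 0.4]
grip_width: 0.0856
grip_force: 0.0
```

>>> {"api": "drive_tool", "payload": {
  "increments": [
    [-0.2, [0, 0, 0], 0],
    [-0.3, [0, 0, 0], 0],
    [-0.4, [0, 0, 0], 0],
    [-0.5, [0, 0, 0], 0],
    [-0.5, [0, 0, 0], 0],
    [-0.5, [0, 0, 0], 0]
  ],
  "newtons": 30
}}

```text
time: 4.4
position: [0.5037, -0.2049, 0.0251]
ee_rot: [0.047, 3.14, -0.0]
wrist_force: [-2.1, 1.6, 12.8]
grip_width: 0.0545
grip_force: 29.1
```

>>> {"api": "drive_tool", "payload": {
  "increments": [
    [-0.5, [0, 0, 0.05], 0],
    [-0.5, [0, 0, 0.2], 0],
    [-0.5, [0, 0, 1.2], 0],
    [-0.5, [0, 0, 2.0], 0],
    [-0.5, [0, 0, 2.0], 0],
    [-0.5, [0, 0, 2.0], 0]
  ]
}}

```text
time: 5.15
position: [0.503, -0.2045, 0.144]
ee_rot: [-0.047, -3.141, -0.0]
wrist_force: [0.1, -0.4, -0.5]
grip_width: 0.0541
grip_force: 33.0
```

```bash
python3 - <<'E'
from h import *
a=snap('wrist','w1')['image'];cv2.imwrite('pics/w1b.png',cv2.resize(a[150:384],(800,366),interpolation=cv2.INTER_CUBIC));st()
E
```

```text
time 5.2
position [ 0.5028 -0.2045  0.1435]
ee_rot [-4.6800e-02 -3.1401e+00 -6.0000e-04]
wrist_force [ 0.0623  0.4289 -1.4797]
grip_width 0.0545
grip_force 33.0146
q [ 0.0883  0.5635  0.2605  1.9247 -0.2201  0.6819  2.023 ]
```

View pics/w1b.png

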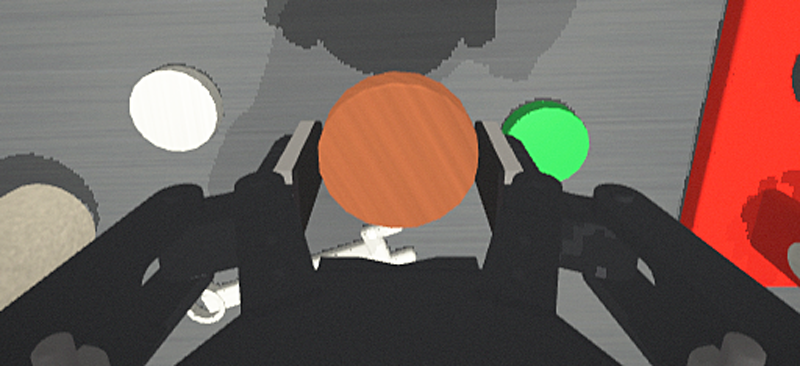

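The friction disc is held between the pads, centred near (398,153) in the crop, and looks level.

```bash
python3 - <<'E'
from h import *
for v in(148,154):print(ray('w1',398*.64,150+v*.64,.1324).round(4))
print(ray('w1',319*.64,150+152*.64,.1324).round(4),ray('w1',478*.64,150+152*.64,.1324).round(4), ray('w1',398*.64,150+228*.64,.1324).round(4),ray('w1',398*.64,150+83*.64,.1324).round(4))
E
```

```text
[ 0.4997 -0.2039  0.1324]
[ 0.502  -0.2039  0.1324]
[ 0.5005 -0.231   0.1324] [ 0.5021 -0.1765  0.1324] [ 0.5318 -0.2048  0.1324] [ 0.4763 -0.2032  0.1324]
```

>>> {"api": "drive_tool", "payload": {
  "increments": [
    [-0.5, [0, 0.6, 0], 0],
    [-0.5, [0.05, 1.4, 0], 0],
    [-0.5, [0.1, 2.2, 0], 0],
    [-0.5, [0.13, 3.0, 0], 0],
    [-0.5, [0.13, 3.8, 0], 0],
    [-0.5, [0.13, 4.3, 0], 0],
    [-0.5, [0.13, 4.53, 0], 0],
    [-0.5, [0.13, 4.53, 0], 0]
  ]
}}

```text
time: 6.2
position: [0.5107, 0.067, 0.1435]
ee_rot: [-0.046, -3.14, 0.001]
wrist_force: [0.1, 0.0, -0.5]
grip_width: 0.0544
grip_force: 32.9
```

>>> {"api": "drive_tool", "payload": {
  "increments": [
    [-0.5, [0, 0, -0.6], 0],
    [-0.5, [0, 0, -1.2], 0],
    [-0.5, [0, 0, -1.4], 0],
    [-0.5, [0, 0, -1.5], 0],
    [-0.5, [0, 0, -1.55], 0],
    [-0.5, [0, 0, -1.55], 0]
  ]
}}

```text
time: 6.95
position: [0.5114, 0.067, 0.0517]
ee_rot: [0.047, 3.14, 0.0]
wrist_force: [1.1, 0.3, -0.9]
grip_width: 0.0542
grip_force: 32.9
```

```bash
python3 - <<'E'
from h import *
a=snap('wrist','w2')['image'];cv2.imwrite('pics/w2b.png',cv2.resize(a[150:384],(800,366),interpolation=cv2.INTER_CUBIC));st()
E
```

```text
time 7.0
position [0.5114 0.067  0.0517]
ee_rot [4.7100e-02 3.1403e+00 3.0000e-04]
wrist_force [ 0.7662 -0.8859 -1.1321]
grip_width 0.0547
grip_force 32.947
q [-0.3909  0.6898  0.1986  2.0293 -0.294   0.4481  1.5701]
```

View pics/w2b.png

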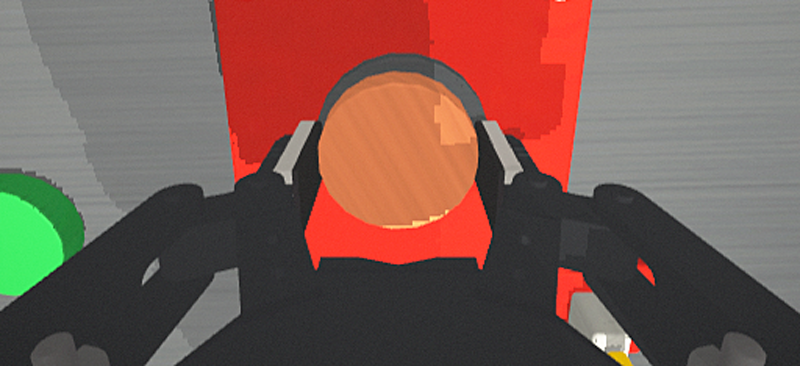

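The disc is just above the plate. The plate rim shows at columns 319 to 486 with its top at row 54 (crop). I'll check the centring numerically.

```bash
python3 - <<'E'
from h import *
e=ray('w2',403*.64,150+54*.64,.024);print('front edge',e.round(4),'-> centre x',e[0]+.033)
print('sides',ray('w2',486*.64,150+110*.64,.024).round(4),ray('w2',319*.64,150+110*.64,.024).round(4))
t=.0517-.0251+.014
a=ray('w2',398*.64,150+229*.64,t);b=ray('w2',398*.64,150+83*.64,t);print('disc',a.round(4),b.round(4),((a+b)/2).round(4))
E
```

```text
front edge [0.4791 0.0703 0.024 ] -> centre x 0.5121287058416052
sides [0.5017 0.1008 0.024 ] [0.4998 0.0383 0.024 ]
disc [0.5402 0.0667 0.0406] [0.4845 0.0683 0.0406] [0.5123 0.0675 0.0406]
```

>>> {"api": "drive_tool", "payload": {
  "increments": [
    [-0.5, [0, 0.02, -0.03], 0],
    [-0.5, [0, 0.02, -0.045], 0],
    [-0.5, [0, 0.02, -0.045], 0]
  ]
}}

```text
time: 7.38
position: [0.5113, 0.0686, 0.0491]
ee_rot: [0.047, 3.141, 0.001]
wrist_force: [-3.6, 1.5, 15.7]
grip_width: 0.0549
grip_force: 34.5
```

>>> {"api": "drive_tool", "payload": {
  "increments": [
    [0.4, [0, 0, 0], 0],
    [0.55, [0, 0, 0], 0],
    [0.7, [0, 0, 0], 0],
    [0.7, [0, 0, 0], 0],
    [0.7, [0, 0, 0.5], 0],
    [0.7, [0, 0, 1.3], 0],
    [0.7, [0, 0, 1.6], 0],
    [1, [0, -0.6, 1.6], 0]
  ]
}}

```text
time: 8.38
position: [0.5119, 0.0342, 0.1458]
ee_rot: [0.04, 3.139, 0.002]
wrist_force: [1.5, -1.3, -0.9]
grip_width: 0.0854
grip_force: 0.0
```

```bash
cat >> h.py <<'E'
def fit(f,m,u,v,z):
    k,l,s,c=cv2.connectedComponentsWithStats(m.astype(np.uint8)); i=l[int(v),int(u)]
    cs,_=cv2.findContours((l==i).astype(np.uint8),0,cv2.CHAIN_APPROX_NONE)
    P=np.array([ray(f,a,b,z)[:2] for a,b in cv2.convexHull(max(cs,key=len))[:,0]])
    A=np.c_[2*P,np.ones(len(P))]; s=np.linalg.lstsq(A,(P**2).sum(1),rcond=None)[0]
    (x,y),r=cv2.minEnclosingCircle((P*1000).astype(np.float32))
    print('lsq',s[:2].round(4),'d',(2*np.sqrt(s[2]+s[:2]@s[:2])).round(4),'encl',round(x,1),round(y,1),round(2*r,1))
E
python3 - <<'E'
from h import *
im=snap('wrist','w3')['image'];st()
u,v=proj('w3',[.512,.068,.038]);print(u,v)
b,g,r=[im[:,:,i].astype(int) for i in range(3)]
m=(r>90)&(r-b>50)&(g-b>15)&(g>0.45*r)
print(im[int(v)-2:int(v)+2,int(u)].tolist()); fit('w3',m,u,v,.038)
for p in[(165,375),(150,430)]:print('cup base',ray('w0',p[0]*.64,p[1]*.64,0).round(3))
t=np.load('pics/t0.npz');print('cup rim centre',ray('t0',625*.64,240*.64,.13),'base',ray('t0',605*.64,253*.64,.0))
E
```

```text
time 8.425
position [0.5111 0.0276 0.1453]
ee_rot [ 5.0100e-02  3.1396e+00 -2.4000e-03]
wrist_force [-1.0928 -8.0659 -0.0794]
grip_width 0.0855
grip_force 0.0
q [-0.3836  0.5229  0.2854  2.0054 -0.2338  0.6428  1.5924]
292.27897938296553 196.02436104796573
[[87, 142, 237], [87, 136, 235], [85, 137, 234], [83, 137, 234]]
lsq [0.5107 0.0684] d 0.057 encl 510.5 68.3 58.4
cup base [ 0.585 -0.453  0.   ]
cup base [ 0.652 -0.482  0.   ]
cup rim centre [ 0.61416863 -0.46307636  0.13      ] base [ 0.61436428 -0.46538699  0.        ]
```

>>> {"api": "drive_tool", "payload": {
  "increments": [
    [1, [0.05, -0.8, 0], 0],
    [1, [0.1, -1.7, 0], 0],
    [1, [0.2, -2.7, 0], 0],
    [1, [0.3, -3.7, 0], 0],
    [1, [0.33, -4.7, 0], 0],
    [1, [0.33, -5.6, 0], 0],
    [1, [0.33, -6.2, 0], 0],
    [1, [0.33, -6.37, 0], 0]
  ]
}}

```text
time: 9.43
position: [0.5298, -0.3525, 0.1441]
ee_rot: [-0.052, -3.141, 0.001]
wrist_force: [0.6, -0.0, 0.4]
grip_width: 0.0854
grip_force: 0.0
```

```bash
python3 - <<'E'
from h import *
im=snap('wrist','w4')['image'];st()
u,v=proj('w4',[.531,-.3495,.012]);m=im.min(2)>150
print(u,v,im[int(v),int(u)]);fit('w4',m,u,v,.012)
E
```

```text
time 9.475
position [ 0.53   -0.3523  0.1441]
ee_rot [-5.1000e-02 -3.1406e+00  1.1000e-03]
wrist_force [-0.2833 -0.7231 -0.249 ]
grip_width 0.0853
grip_force 0.0
q [ 0.3225  0.6871  0.261   1.6708 -0.2259  0.8135  2.2211]
257.35722024375497 190.87627635540477 [152 159 161]
lsq [ 0.5256 -0.3528] d 0.0456 encl 524.0 -354.3 48.9
```

```bash
python3 - <<'E'
from h import *
im=cv2.imread('pics/w4.png');g=im.min(2)
print(g[191,195:320:3].tolist());print(g[130:260:3,257].tolist())
for t in(125,135,142):fit('w4',g>t,257,191,.012)
E
```

```text
[122, 121, 123, 125, 126, 124, 124, 128, 130, 70, 76, 76, 153, 151, 151, 149, 152, 153, 150, 150, 152, 150, 149, 150, 150, 151, 147, 150, 157, 146, 151, 119, 121, 124, 123, 124, 121, 123, 121, 123, 126, 123]
[78, 74, 78, 76, 75, 76, 75, 73, 78, 77, 66, 151, 154, 151, 154, 152, 152, 152, 152, 151, 152, 148, 149, 147, 150, 146, 149, 236, 245, 235, 122, 126, 121, 119, 124, 121, 127, 118, 122, 127, 123, 118, 122, 124]
lsq [ 0.5309 -0.349 ] d 0.0564 encl 530.7 -349.1 58.0
lsq [ 0.5311 -0.3489] d 0.056 encl 531.0 -348.6 56.9
lsq [ 0.5312 -0.3489] d 0.0558 encl 531.1 -348.8 56.8
```

>>> {"api": "drive_tool", "payload": {
  "increments": [
    [1, [0.02, 0.05, -0.8], 0],
    [1, [0.02, 0.05, -1.5], 0],
    [1, [0.02, 0.05, -1.85], 0],
    [1, [0.02, 0.05, -1.98], 0],
    [0.3, [0.02, 0.05, -1.98], 0],
    [-0.2, [0.02, 0.05, -1.98], 0],
    [-0.5, [0.02, 0.05, -1.98], 0],
    [-0.5, [0.02, 0.05, -1.98], 0]
  ],
  "newtons": 35
}}

```text
time: 10.48
position: [0.5327, -0.3474, 0.0274]
ee_rot: [0.047, 3.139, -0.001]
wrist_force: [-1.0, 1.7, 8.2]
grip_width: 0.054
grip_force: 35.2
```

>>> {"api": "drive_tool", "payload": {
  "increments": [
    [-0.5, [0, 0, 0], 0],
    [-0.5, [0, 0, 0], 0],
    [-0.5, [0, 0, 0.05], 0],
    [-0.5, [0, 0, 0.3], 0],
    [-0.5, [0, 0, 1.2], 0],
    [-0.5, [0, 0, 2.0], 0],
    [-0.5, [0, 0, 2.0], 0]
  ]
}}

```text
time: 11.35
position: [0.5335, -0.3481, 0.1503]
ee_rot: [0.047, 3.135, -0.005]
wrist_force: [-0.1, 0.0, -3.2]
grip_width: 0.0539
grip_force: 38.6
```

```bash
python3 - <<'E'
from h import *
im=snap('wrist','w5')['image'];st()
for z in (.1305,):
  for t in(135,150,165):fit('w5',im.min(2)>t,255,246,z)
g=im.min(2);print(g[195:310:3,255].tolist(),g[246,190:320:3].tolist())
E
```

```text
time 11.4
position [ 0.5327 -0.3473  0.1479]
ee_rot [ 4.690e-02  3.138e+00 -2.200e-03]
wrist_force [-0.1448  0.637  -2.6822]
grip_width 0.0536
grip_force 38.5858
q [ 0.3117  0.6802  0.264   1.6731 -0.2279  0.815   2.217 ]
lsq [ 0.5322 -0.2862] d 0.1698 encl 531.3 -290.2 184.5
lsq [ 0.5343 -0.3477] d 0.0567 encl 534.4 -347.5 57.5
lsq [ 0.5646 -0.349 ] d 0.376 encl 564.5 -349.1 376.1
[141, 173, 158, 157, 156, 158, 156, 155, 156, 154, 155, 155, 152, 152, 154, 153, 151, 153, 150, 149, 154, 151, 151, 150, 151, 151, 144, 148, 148, 151, 149, 143, 146, 143, 141, 119, 134, 255, 248] [151, 98, 43, 40, 41, 52, 152, 155, 152, 152, 160, 151, 154, 153, 155, 155, 150, 157, 153, 150, 156, 152, 149, 156, 152, 154, 158, 152, 154, 158, 152, 150, 156, 151, 161, 155, 154, 153, 38, 38, 37, 40, 69, 149]
```

>>> {"api": "drive_tool", "payload": {
  "increments": [
    [-0.5, [0, 0.5, 0], 0],
    [-0.5, [-0.05, 1.3, 0], 0],
    [-0.5, [-0.1, 2.2, 0], 0],
    [-0.5, [-0.2, 3.1, 0], 0],
    [-0.5, [-0.3, 4.0, 0], 0],
    [-0.5, [-0.36, 4.9, 0], 0],
    [-0.5, [-0.36, 5.7, 0], 0],
    [-0.5, [-0.36, 6.4, 0], 0]
  ]
}}

```text
time: 12.4
position: [0.5096, 0.0389, 0.1449]
ee_rot: [-0.046, -3.14, 0.0]
wrist_force: [1.1, 0.2, -2.1]
grip_width: 0.0541
grip_force: 38.5
```

>>> {"api": "drive_tool", "payload": {
  "increments": [
    [-0.5, [0, 0.4, 0], 0],
    [-0.5, [0, 0.53, 0], 0],
    [-0.5, [0, 0.53, -0.4], 0],
    [-0.5, [0, 0.53, -0.9], 0],
    [-0.5, [0, 0.53, -1.2], 0],
    [-0.5, [0, 0.53, -1.3], 0],
    [-0.5, [0, 0.53, -1.33], 0],
    [-0.5, [0, 0.53, -1.33], 0]
  ]
}}

```text
time: 13.4
position: [0.5107, 0.0686, 0.0663]
ee_rot: [0.048, 3.141, 0.0]
wrist_force: [0.4, 0.0, -2.9]
grip_width: 0.0534
grip_force: 38.5
```

```bash
python3 - <<'E'
from h import *
im=snap('wrist','w6')['image'];st()
cv2.imwrite('pics/w6b.png',cv2.resize(im[150:384],(800,366),interpolation=cv2.INTER_CUBIC))
E
```

```text
time 13.45
position [0.5107 0.0687 0.0663]
ee_rot [4.7400e-02 3.1405e+00 3.0000e-04]
wrist_force [ 0.7771 -0.3024 -2.1866]
grip_width 0.0537
grip_force 38.4682
q [-0.409   0.6638  0.2183  2.0281 -0.294   0.4783  1.5671]
```

>>> {"api": "drive_tool", "payload": {
  "increments": [
    [-0.5, [0, 0, -0.015], 0],
    [-0.5, [0, 0, -0.03], 0],
    [-0.5, [0, 0, -0.03], 0]
  ]
}}

```text
time: 13.82
position: [0.5107, 0.0689, 0.0652]
ee_rot: [0.047, 3.14, 0.001]
wrist_force: [-6.0, -0.3, 24.1]
grip_width: 0.0539
grip_force: 41.1
```

>>> {"api": "drive_tool", "payload": {
  "increments": [
    [0.4, [0, 0, 0], 0],
    [0.55, [0, 0, 0], 0],
    [0.7, [0, 0, 0], 0],
    [0.7, [0, 0, 0], 0],
    [0.7, [0, 0, 0.5], 0],
    [0.7, [0, 0, 1.3], 0],
    [0.7, [-0.3, 0, 2.3], 0],
    [0.7, [-0.6, 0.4, 3.0], 0]
  ]
}}

```text
time: 14.82
position: [0.4742, 0.0917, 0.2462]
ee_rot: [0.052, 3.14, 0.0]
wrist_force: [0.9, 1.3, 0.4]
grip_width: 0.0725
grip_force: 0.0
```

>>> {"api": "drive_tool", "payload": {
  "increments": [
    [0, [0, 0, 0.3], 0],
    [0, [0, 0, 0.3], 0],
    [0, [0, 0, 0.3], 0]
  ]
}}

```text
time: 15.2
position: [0.4742, 0.0926, 0.2612]
ee_rot: [-0.047, -3.14, 0.001]
wrist_force: [0.4, 0.8, -0.4]
grip_width: 0.0426
grip_force: 0.0
```

```bash
python3 - <<'E'
from h import *
im=snap('wrist','w7')['image'];st()
cv2.imwrite('pics/w7b.png',cv2.resize(im,(800,600),interpolation=cv2.INTER_CUBIC))
E
```

```text
time 15.25
position [0.4741 0.0925 0.2611]
ee_rot [-4.7800e-02 -3.1399e+00  1.1000e-03]
wrist_force [-0.3232 -0.7054  0.35  ]
grip_width 0.0424
grip_force 0.0
q [-0.6133  0.307   0.3719  1.9714 -0.1414  0.8894  1.3726]
```

View pics/w7b.png

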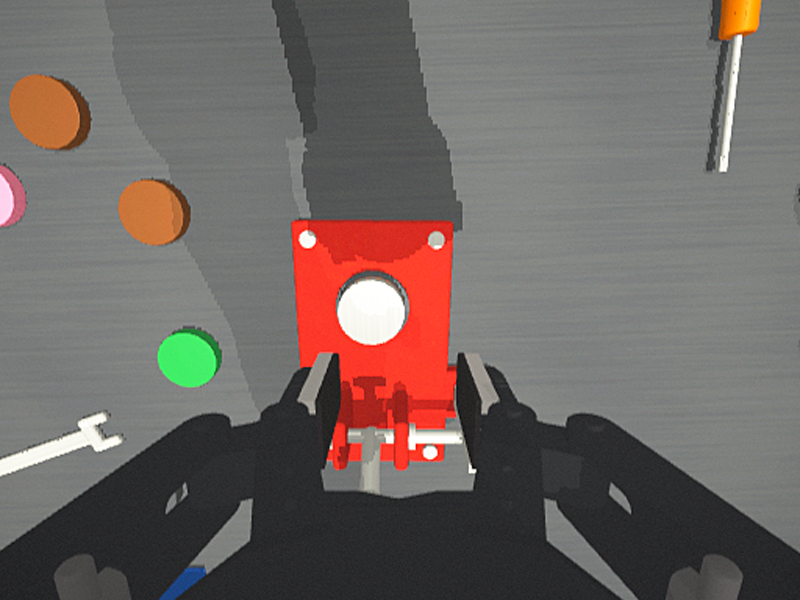

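The stack is centred at (372,311), with the steel disc on top. The catch is hidden behind the right finger, so I'll triangulate its tip from the first pictures.

```bash
python3 - <<'E'
from h import *
for z in (.148,.152):
  print(z,ray('t0',210+58*65/410,120+230*95/600,z).round(4),ray('s0',240+(747-410)*85/390,175+130*90/600,z).round(4))
print('low bar top view',ray('t0',210+88*65/410,120+285*95/600,.05).round(4),'scene low',ray('s0',240+(728-410)*85/390,175+285*90/600,.05).round(4), 'w0',ray('w0',745*.64,390*.64,.05).round(4))
im=cv2.imread('pics/w7.png');u=[.5115,.0687,.05];c=proj('w7',u);fit('w7',im.min(2)>200,*c,.05)
# yellow centroid in each first picture
for f in('t0','s0'):
  i=cv2.imread(f'pics/{f}.png');h=cv2.cvtColor(i,cv2.COLOR_BGR2HSV);a,b=proj(f,[.6,.15,.1]).astype(int)
  m=(h[:,:,0]>20)&(h[:,:,0]<38)&(h[:,:,1]>110);y,x=np.nonzero(m);k=(abs(x-a)<25)&(abs(y-b)<35);x,y=x[k],y[k]
  print(f,(a,b),len(x),x.min(),x.max(),y.min(),y.max()); 
  for q in (0,1): print(sorted(zip(y,x))[:6] if q==0 else sorted(zip(y,x))[-6:])
E
```

```text
0.148 [0.605  0.1523 0.148 ] [0.6039 0.1611 0.148 ]
0.152 [0.604  0.1519 0.152 ] [0.6068 0.1578 0.152 ]
low bar top view [0.5962 0.1447 0.05  ] scene low [0.6088 0.1516 0.05  ] w0 [0.593  0.1383 0.05  ]
lsq [0.5092 0.0693] d 0.055 encl 509.3 69.3 55.7
t0 (np.int64(221), np.int64(161)) 28 217 223 155 164
[(np.int64(155), np.int64(218)), (np.int64(155), np.int64(219)), (np.int64(155), np.int64(220)), (np.int64(156), np.int64(218)), (np.int64(156), np.int64(219)), (np.int64(156), np.int64(220))]
[(np.int64(161), np.int64(222)), (np.int64(161), np.int64(223)), (np.int64(162), np.int64(222)), (np.int64(162), np.int64(223)), (np.int64(163), np.int64(223)), (np.int64(164), np.int64(223))]
s0 (np.int64(308), np.int64(205)) 91 308 315 193 217
[(np.int64(193), np.int64(312)), (np.int64(193), np.int64(313)), (np.int64(194), np.int64(311)), (np.int64(194), np.int64(312)), (np.int64(194), np.int64(313)), (np.int64(194), np.int64(314))]
[(np.int64(215), np.int64(310)), (np.int64(216), np.int64(308)), (np.int64(216), np.int64(309)), (np.int64(216), np.int64(310)), (np.int64(217), np.int64(308)), (np.int64(217), np.int64(309))]
```

>>> {"api": "drive_tool", "payload": {
  "increments": [
    [0.2, [0, 0.8, 0], 0],
    [0.2, [0.5, 1.05, 0], 0],
    [0.2, [1.2, 1.05, 0], 0],
    [0.2, [1.5, 1.05, 0], 0],
    [0.2, [1.5, 1.05, 0], 0]
  ]
}}

```text
time: 15.88
position: [0.5648, 0.1551, 0.2604]
ee_rot: [-0.049, -3.14, 0.002]
wrist_force: [-1.0, -0.9, -0.3]
grip_width: 0.0511
grip_force: 0.0
```

```bash
python3 - <<'E'
from h import *
i=snap('wrist','w8')['image'];st()
h=cv2.cvtColor(i,cv2.COLOR_BGR2HSV);a,b=proj('w8',[.602,.152,.152]);print(a,b)
m=((h[:,:,0]>18)&(h[:,:,0]<38)&(h[:,:,1]>110)).astype(np.uint8)
k,l,s,c=cv2.connectedComponentsWithStats(m)
for j in range(1,k):
  if s[j,4]>30:print(s[j],c[j].round(1))
  if s[j,4]>100:
    p=np.argwhere(l==j); print(cv2.boxPoints(cv2.minAreaRect(p[:,::-1].astype(np.float32))).round(1).tolist())
E
```

```text
time 15.925
position [0.564  0.1552 0.2607]
ee_rot [-4.8500e-02 -3.1393e+00  1.8000e-03]
wrist_force [-0.3502 -0.1899 -0.2499]
grip_width 0.0511
grip_force 0.0
q [-0.6143  0.4753  0.3466  1.7168 -0.1872  0.9843  1.3411]
252.16432316020268 235.76721023842512
[ 480    9   32   76 1694] [497.1  49.7]
[[480.0, 9.0], [511.0, 9.0], [511.0, 84.0], [480.0, 84.0]]
[249 197  11  51 415] [254.  223.3]
[[248.39999389648438, 197.10000610351562], [257.29998779296875, 196.60000610351562], [260.1000061035156, 246.89999389648438], [251.1999969482422, 247.39999389648438]]
```

```bash
python3 - <<'E'
from h import *
print(ray('w8',255.6,247.5,.152).round(4),ray('w8',255,240,.152).round(4),ray('w8',252.8,197,.05).round(4))
E
```

```text
[0.6141 0.1548 0.152 ] [0.6064 0.1545 0.152 ] [0.5961 0.152  0.05  ]
```

>>> {"api": "drive_tool", "payload": {
  "increments": [
    [0.2, [0.4, -0.02, 0], 0],
    [0.2, [0.65, -0.02, -0.4], 0],
    [0.2, [0.65, -0.02, -1.0], 0],
    [0.2, [0.65, -0.02, -1.5], 0],
    [0.2, [0.65, -0.02, -1.85], 0],
    [0.2, [0.65, -0.02, -1.85], 0]
  ]
}}

```text
time: 16.68
position: [0.6018, 0.1544, 0.1497]
ee_rot: [-0.047, -3.138, 0.002]
wrist_force: [-0.6, 0.8, 0.8]
grip_width: 0.0515
grip_force: 0.0
```

```bash
python3 - <<'E'
from h import *
i=snap('wrist','w9')['image'];st()
h=cv2.cvtColor(i,cv2.COLOR_BGR2HSV)
m=((h[:,:,0]>18)&(h[:,:,0]<38)&(h[:,:,1]>110)).astype(np.uint8)
k,l,s,c=cv2.connectedComponentsWithStats(m)
for j in range(1,k):
  if s[j,4]>30:print(s[j],c[j].round(1))
E
```

```text
time 16.725
position [0.6027 0.1545 0.151 ]
ee_rot [-4.7100e-02 -3.1401e+00  6.0000e-04]
wrist_force [-0.3674  0.5144 -0.2443]
grip_width 0.0512
grip_force 0.0
q [-0.5436  0.6634  0.2972  1.7076 -0.2517  0.8094  1.4099]
[ 246  194   18   91 1270] [253.3 243.3]
```

>>> {"api": "drive_tool", "payload": {
  "increments": [
    [0.2, [0, 0.35, 0], 0],
    [0.2, [0, 0.55, -0.03], 0],
    [0.2, [0, 0.75, -0.1], 0],
    [0.2, [0, 0.95, -0.17], 0],
    [0.2, [0, 1.17, -0.25], 0],
    [0.2, [0, 1.33, -0.37], 0],
    [0.2, [0, 1.5, -0.5], 0],
    [0.2, [0, 1.5, -0.5], 0]
  ]
}}

```text
time: 17.73
position: [0.6028, 0.2454, 0.1201]
ee_rot: [-0.045, -3.14, 0.0]
wrist_force: [0.1, -0.1, -0.4]
grip_width: 0.0514
grip_force: 0.0
```

>>> {"api": "drive_tool", "payload": {
  "increments": [
    [0.2, [0, 0.13, -0.15], 0],
    [0.2, [0, 0.25, -0.33], 0],
    [0.2, [0, 0.32, -0.45], 0],
    [0.2, [0, 0.37, -0.57], 0],
    [0.2, [0, 0.4, -0.65], 0],
    [0.2, [0, 0.4, -0.7], 0],
    [0.2, [0, 0.4, -0.7], 0]
  ]
}}

```text
time: 18.6
position: [0.6034, 0.2684, 0.0789]
ee_rot: [-0.047, -3.141, 0.0]
wrist_force: [0.1, -0.9, -0.2]
grip_width: 0.0512
grip_force: 0.0
```

```bash
python3 - <<'E'
from h import *
i=snap('scene','s1')['image'];st()
cv2.imwrite('pics/s1b.png',cv2.resize(i[140:300,200:400],(750,600),interpolation=cv2.INTER_CUBIC))
E
```

```text
time 18.65
position [0.6035 0.2685 0.0791]
ee_rot [ 0.0474  3.1411 -0.    ]
wrist_force [-0.713   0.0838  0.2857]
grip_width 0.0511
grip_force 0.0
q [-0.6787  0.8115  0.2701  1.6285 -0.2906  0.7413  1.2674]
```

>>> {"api": "drive_tool", "payload": {
  "increments": [
    [0.2, [0, 0, 0.6], 0],
    [0.2, [0, 0, 1.6], 0],
    [0.6, [0, 0, 2.6], 0],
    [1, [0, 0, 3.6], 0],
    [1, [0, 0, 4.5], 0],
    [1, [0, -0.6, 4.85], 0],
    [1, [0.2, -1.5, 4.85], 0],
    [1, [0.4, -2.4, 4.85], 0]
  ]
}}

```text
time: 19.65
position: [0.6275, 0.1231, 0.3707]
ee_rot: [0.046, 3.14, 0.001]
wrist_force: [1.1, -0.2, -0.5]
grip_width: 0.0856
grip_force: 0.0
```

>>> {"api": "drive_tool", "payload": {
  "increments": [
    [1, [0.2, -0.8, 0], 0],
    [1, [0.3, -1.02, 0], 0],
    [1, [0.3, -1.02, 0], 0]
  ]
}}

```text
time: 20.02
position: [0.6455, 0.0628, 0.3701]
ee_rot: [0.049, 3.141, 0.0]
wrist_force: [-0.3, -0.0, -0.7]
grip_width: 0.0848
grip_force: 0.0
```

```bash
python3 - <<'E'
from h import *
i=snap('wrist','w10')['image'];st()
cv2.imwrite('pics/w10b.png',cv2.resize(i,(800,600),interpolation=cv2.INTER_CUBIC))
print(proj('w10',[.651,.063,.265]))
E
```

```text
time 20.075
position [0.6453 0.0642 0.3699]
ee_rot [-4.6500e-02 -3.1411e+00 -8.0000e-04]
wrist_force [ 0.0755  1.7222 -0.5053]
grip_width 0.0854
grip_force 0.0
q [-0.4484  0.502   0.4123  1.3975 -0.203   1.2839  1.5171]
[254.44663646 203.96792583]
```

View pics/w10b.png

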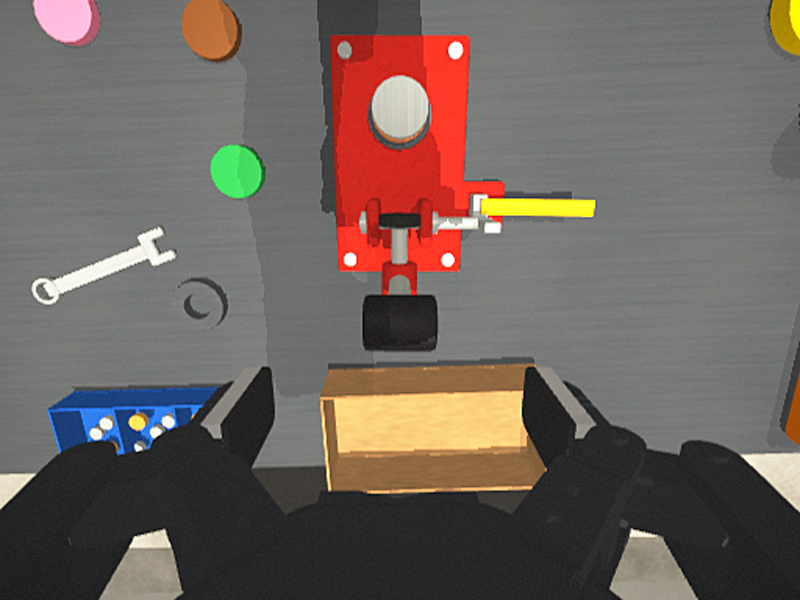

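The catch lies flat outward, from (483,205) to (595,208). The knob is at (400,322) and the stack is centred at (400,108). I'll grip the knob next.

>>> {"api": "drive_tool", "payload": {
  "increments": [
    [1, [0.11, 0, -0.5], 0],
    [1, [0.11, 0, -1.0], 0],
    [1, [0.11, 0, -1.4], 0],
    [1, [0.11, 0, -1.62], 0],
    [1, [0.11, 0, -1.62], 0],
    [0.3, [0.11, 0, -1.62], 0],
    [-0.3, [0.11, 0, -1.62], 0],
    [-0.5, [0.11, 0, -1.62], 0]
  ],
  "newtons": 60
}}

```text
time: 21.08
position: [0.6524, 0.0635, 0.2737]
ee_rot: [0.047, 3.14, 0.001]
wrist_force: [-0.4, 0.4, 2.6]
grip_width: 0.0394
grip_force: 60.5
```

>>> {"api": "drive_tool", "payload": {
  "increments": [
    [-0.6, [0, 0, 0], 0],
    [-0.6, [0, 0, 0], 0],
    [-0.6, [0, 0, 0], 0],
    [-0.6, [0, 0, 0], 0]
  ]
}}

```text
time: 21.58
position: [0.6524, 0.0635, 0.2736]
ee_rot: [0.047, 3.14, 0.001]
wrist_force: [-1.2, 0.5, 6.8]
grip_width: 0.0394
grip_force: 60.5
```

```bash
python3 - <<'E'
import numpy as np
for t in np.r_[np.arange(.1,1.51,.1),1.571]:
    p=t-.1691; d=208*np.sin(p)+35; z=208*np.cos(p)-205
    print(round(t,2),np.round([-d/60,.033*d/60,z/60],2))
E
```

```text
0.1 [-0.34  0.01  0.04]
0.2 [-0.69  0.02  0.05]
0.3 [-1.04  0.03  0.02]
0.4 [-1.38  0.05 -0.04]
0.5 [-1.71  0.06 -0.14]
0.6 [-2.03  0.07 -0.27]
0.7 [-2.34  0.08 -0.43]
0.8 [-2.63  0.09 -0.62]
0.9 [-2.9   0.1  -0.84]
1.0 [-3.14  0.1  -1.08]
1.1 [-3.36  0.11 -1.35]
1.2 [-3.56  0.12 -1.63]
1.3 [-3.72  0.12 -1.94]
1.4 [-3.85  0.13 -2.26]
1.5 [-3.95  0.13 -2.59]
1.57 [-4.    0.13 -2.83]
```

First try to 0.2 rad, to confirm the catch does not block it.

>>> {"api": "drive_tool", "payload": {
  "increments": [
    [-0.6, [-0.17, 0.01, 0.02], 0],
    [-0.6, [-0.34, 0.01, 0.04], 0],
    [-0.6, [-0.52, 0.02, 0.05], 0],
    [-0.6, [-0.69, 0.02, 0.05], 0],
    [-0.6, [-0.69, 0.02, 0.05], 0]
  ]
}}

```text
time: 22.2
position: [0.6106, 0.0649, 0.2765]
ee_rot: [0.047, 3.14, 0.001]
wrist_force: [3.2, 1.7, 6.7]
grip_width: 0.039
grip_force: 60.8
```

>>> {"api": "drive_tool", "payload": {
  "increments": [
    [-0.6, [-0.35, 0.01, -0.03], 0],
    [-0.6, [-0.69, 0.03, -0.09], 0],
    [-0.6, [-1.02, 0.04, -0.19], 0],
    [-0.6, [-1.34, 0.05, -0.32], 0],
    [-0.6, [-1.65, 0.06, -0.48], 0],
    [-0.6, [-1.94, 0.07, -0.67], 0],
    [-0.6, [-2.21, 0.08, -0.89], 0],
    [-0.6, [-2.21, 0.08, -0.89], 0]
  ]
}}

```text
time: 23.2
position: [0.477, 0.0697, 0.2221]
ee_rot: [-0.046, -3.139, -0.0]
wrist_force: [-8.2, 1.6, 13.9]
grip_width: 0.0387
grip_force: 63.4
```

>>> {"api": "drive_tool", "payload": {
  "increments": [
    [-0.6, [-0.24, 0, -0.24], 0],
    [-0.6, [-0.46, 0.01, -0.51], 0],
    [-0.6, [-0.66, 0.02, -0.79], 0],
    [-0.6, [-0.82, 0.02, -1.1], 0],
    [-0.6, [-0.95, 0.03, -1.42], 0],
    [-0.6, [-1.02, 0.03, -1.65], 0],
    [-0.6, [-1.05, 0.03, -1.75], 0],
    [-0.6, [-1.05, 0.03, -1.75], 0]
  ]
}}

```text
time: 24.2
position: [0.415, 0.0717, 0.1171]
ee_rot: [-0.046, -3.139, -0.0]
wrist_force: [-5.8, 7.0, 7.7]
grip_width: 0.0394
grip_force: 62.7
```

>>> {"api": "drive_tool", "payload": {
  "increments": [
    [-0.6, [-0.02, 0, -0.12], 0],
    [-0.6, [-0.05, 0, -0.24], 0],
    [-0.6, [-0.05, 0, -0.27], 0],
    [-0.6, [-0.05, 0, -0.27], 0],
    [-0.6, [-0.05, 0, -0.27], 0]
  ]
}}

```text
time: 24.82
position: [0.412, 0.0718, 0.1018]
ee_rot: [-0.046, -3.14, -0.002]
wrist_force: [-10.7, 6.1, 31.7]
grip_width: 0.0391
grip_force: 66.2
```

>>> {"api": "drive_tool", "payload": {
  "increments": [
    [-0.6, [0, 0, 0.02], 0],
    [-0.6, [0, 0, 0.02], 0],
    [-0.6, [0, 0, 0.02], 0],
    [-0.6, [0, 0, 0.02], 0],
    [-0.6, [0, 0, 0.02], 0],
    [-0.6, [0, 0, 0.02], 0],
    [-0.6, [0, 0, 0.02], 0],
    [-0.6, [0, 0, 0.02], 0]
  ]
}}

```text
time: 25.82
position: [0.4121, 0.0718, 0.1028]
ee_rot: [-0.046, -3.14, -0.001]
wrist_force: [-8.0, 5.7, 20.4]
grip_width: 0.0392
grip_force: 64.5
```

```bash
python3 - <<'E'
from h import *
i=snap('scene','s2')['image'];st()
for n,X in dict(steelrim_left=[.512,.042,.044],friction_rim=[.512,.042,.031],knob=[.412,.072,.097],catch_mid=[.606,.2,.05]).items():
    u,v=proj('s2',X).astype(int);print(n,(u,v),i[v,u-2:u+3].tolist())
m=np.load('pics/s0.npz')
a=cv2.imread('pics/s0.png')
d=cv2.absdiff(a,i).max(2)
for n,p in dict(wrench=(330,480),bearing=(390,463),can=(575,245),cup=(217,490),screwdriver=(462,250),tape=(530,252)).items():
    u,v=int(p[0]*.64),int(p[1]*.64);print(n,d[v-12:v+13,u-12:u+13].mean().round(1))
E
```

```text
time 25.875
position [0.4121 0.0718 0.1028]
ee_rot [-4.62e-02 -3.14e+00 -1.40e-03]
wrist_force [-7.079   6.0154 19.8162]
grip_width 0.0392
grip_force 64.5016
q [-0.5168  0.4991  0.26    2.2557 -0.3098  0.4198  1.5385]
steelrim_left (np.int64(266), np.int64(216)) [[71, 77, 133], [91, 101, 116], [120, 130, 136], [149, 159, 161], [169, 180, 177]]
friction_rim (np.int64(265), np.int64(219)) [[63, 66, 176], [76, 79, 116], [77, 90, 118], [72, 96, 148], [78, 107, 169]]
knob (np.int64(255), np.int64(185)) [[60, 60, 61], [41, 41, 41], [35, 34, 34], [34, 32, 35], [33, 31, 34]]
catch_mid (np.int64(319), np.int64(211)) [[93, 214, 241], [85, 242, 251], [83, 247, 249], [80, 246, 248], [80, 247, 248]]
wrench 6.3
bearing 5.1
can 5.4
cup 7.7
screwdriver 15.2
tape 7.1
```

```bash
python3 -c "
from station import arm
print(arm.finish_job())"
```

```text
the job is handed in; nothing more can be done
None
```

I handed the job in at about 26 s. The steel disc is on the friction disc on the plate, the catch is down, and the arm is holding the lever at its stop with about 20 N. No verdict came back, the last checks were numeric rather than viewed, and I chose the orange disc as copper because it was the only one of its colour.

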